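Set the pencil sharpener's size dial and push the thick pencil in

TASK

Get the bench sharpener ready for the thick pencil lying in its rest. Pushing the lobes of the star-shaped size dial with a fingertip, click the dial round until its largest hole is at the bottom, in line with the pencil and settled in its click; then push the pencil by its blunt end along the rest, through that hole, until its point stops inside the sharpener. Only push the pencil, never lift it, and leave the other things on the table where they are.

Things in the scene. Friction and masses are not known exactly. Their poses are not given: they have to be found in the camera images.
- sharpener: Dark grey bench pencil sharpener, fixed to the table. Origin on the table below the front face of its dial; +x runs from the pencil rest through the dial into the housing (the pencil goes in along +x), +y to the left of that, z up. Along x, mm: rest -108 to -4, dial 0 to 9, housing 20 to 106 (62 wide, 78 high), crank to 138.
- dial_axis (a point): Dial's axis at its front face, 62 mm above the table; axes as the sharpener's. The aluminium dial is a disc 9 mm thick (x 0 to 9) of radius 24 mm with six finger lobes 9 mm wide, tips at radius 36 mm, 60 deg apart with open gaps between. In every click one lobe points straight up (tip 98 mm above the table) and one straight down.
- dial (a joint): Turn of the dial, rad, endless: 0 or any multiple of 2 pi = largest hole at the bottom. It grows clockwise seen from the pencil rest (top lobe goes to the sharpener's -y). Clicks at multiples of pi/3: a sprung detent pulls it into the nearest from up to half a click away within about 0.5 s and holds it; passing one takes 2 to 3 N at a lobe tip.
- largest_hole (a point): Centre of the dial's largest hole (13 mm) on its front face, 16 mm from the dial's axis, turns with it; to end straight below the axis, 46 mm above the table. Each lobe has a through hole on its line at that radius; the other five are 4.5 to 8.5 mm. With growing joint value the hole at the bottom is in turn 13, 4.5, 5.5, 6.5, 7.5, 8.5 mm.
- port (a point): Mouth of the port in the housing, 20 mm behind the dial's front face, in line with the rest, 46 mm above the table; axes as the sharpener's. A solid stop for the pencil's point lies 12 mm further in (sharpener x = 32 mm).
- rest_mouth (a point): Outer end of the pencil rest (sharpener x = -108 mm) on the pencil's line, 46 mm above the table; axes as the sharpener's. The rest is an open-topped aluminium channel: floor at height 41 mm, side walls up to 48.5 mm, 11.7 mm apart inside, 18.5 mm wide outside.
- pencil: Thick round wooden pencil, 150 mm long, 10 mm in diameter, about 25 g, lying loose in the open rest with its point towards the dial. Origin mid-length on its axis; its x runs to the point. It slides easily along the rest (well under 1 N).
- pencil_tip (a point): The pencil's point, 75 mm from its origin; the last 18 mm taper to a blunt 2.4 mm point. It starts 8 to 20 mm in front of the dial; only the largest hole lets the pencil through.
- pencil_end (a point): Centre of the pencil's blunt end, 75 mm from its origin, 46 mm above the table. It starts 50 to 62 mm out beyond the rest's mouth, with free space below and behind it, and still stands out 10 mm when the pencil is home.
- jar: Small black pigment jar with grey lid, 44 across, 71 high, to the left of the sharpener's housing; stays. Origin under its centre.
- eraser: Worn eraser 22x50x13 lying left of the pencil rest; stays.
- brush: Slim artist's brush, 229 long, lying along the right side of the sharpener; stays.
- tape_roll: Roll of tape, 104 across, 25 high, lying flat behind the sharpener on the right; stays.

How it is judged:
By the outcome, as a careful person would: the job done as asked, in the order asked, and still so for the second after the job is handed in, with the robot touching nothing.
It also fails if it takes over 48 s, if anything falls off the work surface, if the arm or the gripper's body presses on something with over 40 N, if the wrist force passes 120 N, or if a joint passes its speed limit or range.

ROBOT

A 6-joint arm with a two-finger parallel gripper is mounted at the origin on a cart in front of the work surface, level with it; the furniture and walls round the work are solid. World frame = base frame: x ahead of the robot, y to its left, z up, the work surface at z = 0. Lengths are in m, angles in rad, forces in N, time in s.
With the tool pointing down it reaches from about 0.275 to 0.825 m from the base axis. Payload 4.9 kg.
Tool frame: the origin (TCP) lies on the centre line of the jaws, within the pads' length; the fingertips stand 17 mm ahead of it and the grasp point (between the pads) lies 2 mm behind it; z points along the fingers, y is the direction in which the jaws open and shut (so a half turn about z gives the same grasp; the last joint's range is limited). The gripper opens to 85 mm and grips with 20 to 120 N. Pads are 22 mm wide; open, the fingers measure 114 mm over their backs; the gripper's body (76 mm by 85 mm) begins 54 mm behind the grasp point. The pads swing forward as they close: fully open they stand 13 mm farther back than shut.
Start: joints at [1.088, 0.326, -0.193, 1.052, 0, 1.437], TCP at [0.188, 0.517, 0.248] pointing down, gripper open.
Joint ranges: [-2.65, 2.65], [-0.97, 1.79], [-1.3, 1.35], [-1.93, 2.1], [-1.47, 1.37], [-3.14, 3.14]. Speed limits (rad/s): [2.57, 2.57, 3.14, 3.14, 3.14, 3.14].

INTERFACE

Orientations are given as a rotation vector (axis times angle).
In Python, from workcell import r gives the robot as it stands.
- The arm moves only by the tool drive_tool, never from a script. Its argument "increments" is a list that holds one entry, the list of rows, each a list of 6 numbers: the shift along the tool's x, y, z in m, then the turn, a rotation vector about the tool's x, y, z in degrees. A call has 1 to 8 rows; each row is the pose to reach, as a shift and turn from the pose commanded when the call began, along the tool's axes at that moment; what a row does not reach only later rows make up. A row lasts 1/8 s, in which the tool goes at most 62.5 mm and 10.7 degrees, less where a joint would pass 70% of its speed; a pose out of reach is approached as far as the arm can. A call with a gripper value outside its range is refused whole. "jaw" is the closure, from 0 (fully open) to 1 (shut), set as the call begins (left out, the last holds). The fingers move at their own pace and stop on an object; "grip_force" is the grip in N (left out, the last holds). Time passes only in rows, so rows that repeat a pose let the fingers close. It gives the time, the measured TCP pose, the force and the opening at its end, in the units of the state.
- r.get_obs(): the state, without advancing time (a new reading comes with each control period).
- r.snapshot(name): name is "side" or "top"; returns a dict with "color" (400x640x3 uint8, blue, green, red), "fovy" (degrees; the focal length in pixels is half the picture's height over the tangent of half this angle, whatever the lens; pixels are square), "cx", "cy" (the principal point, pixels), "R" (3x3) and "t" (3): a world point X has camera coordinates R X + t. Camera axes: x right, y down, z forward; pixel columns grow to the right and rows downward; lengths in m; the calibration is good to about 2 mm. A picture is of the moment at which its call begins. There is no depth.
- r.job_done(): hands the job in, once; it reports no verdict.
The state is a dict: "time_s": time; "joints": joint angles; "dq": joint speeds; "joint_torque": joint torques, N m; "position": TCP position; "ee_rot": TCP orientation; "ft_force": force on the tool from outside, world axes, zero at the start; "ft_torque": the same for the moment, N m; "width": finger opening in m.
Only numpy, scipy, OpenCV 4.12 (cv2) and the standard library are available. Lean on these libraries where they do the work, as an engineer would, in place of code of your own. Each camera call takes 0.05 s, during which the arm holds its last target. There are 200 camera calls.

## Working session

There is one attempt and no reset: what is moved stays moved. The work goes in short steps, Python scripts to look and compute and a tool call to move; the robot and the scene stay as the last step left them, time stands still between calls to the robot, and variables do not carry over. Pictures are saved under pics/ and viewed, about 8 in all and at most 12, crops included, and the job is handed in when it is done.

Besides the shell and the picture viewer there is one more tool, called after ">>>" as name(argument=value, ...) on one line, values as JSON. drive_tool: Moves the arm, as the interface text tells. Its arguments: {"type":"object","properties":{"increments":{"type":"array","items":{"type":"array","items":{"type":"array","items":{"type":"number"}}}},"jaw":{"type":"number"},"grip_force":{"type":"number"}},"required":["increments"]}

```bash
ls; mkdir -p pics
python3 - <<'E'
from workcell import r
import cv2,numpy as np
o=r.get_obs();print({k:np.round(v,4) for k,v in o.items()})
for n in("side","top"):
    s=r.snapshot(n);cv2.imwrite(f"pics/{n}0.png",s["color"]);print(n,s["fovy"],s["cx"],s["cy"],np.round(s["R"],4).tolist(),np.round(s["t"],4))
E
```

```text
pics
{'time_s': np.float64(0.0), 'joints': array([ 1.0878,  0.327 , -0.1936,  1.052 ,  0.    ,  1.4366]), 'dq': array([0.001 , 0.0009, 0.0003, 0.    , 0.0004, 0.0015]), 'joint_torque': array([ 6.00000e-04, -4.43403e+01,  2.62439e+01,  1.56000e-02,
       -2.00000e-04,  0.00000e+00]), 'position': array([0.1877, 0.5164, 0.2475]), 'ee_rot': array([-5.4500e-01, -3.0934e+00,  2.6000e-03]), 'ft_force': array([-0.0851, -0.3047, -0.2265]), 'ft_torque': array([-0.0029, -0.0142, -0.0406]), 'width': np.float64(0.0854)}
side 53.893937046682 323.1987146891626 205.80610110634558 [[0.8673, -0.4977, 0.0068], [-0.2774, -0.4946, -0.8237], [0.4133, 0.7125, -0.567]] [-0.35    0.3854  0.3942]
top 48.68488619827158 324.0264771895609 196.1079989081597 [[-0.0174, -0.9998, 0.0024], [-0.9931, 0.017, -0.1156], [0.1156, -0.0044, -0.9933]] [0.3297 0.5822 0.8549]
```

View pics/top0.png

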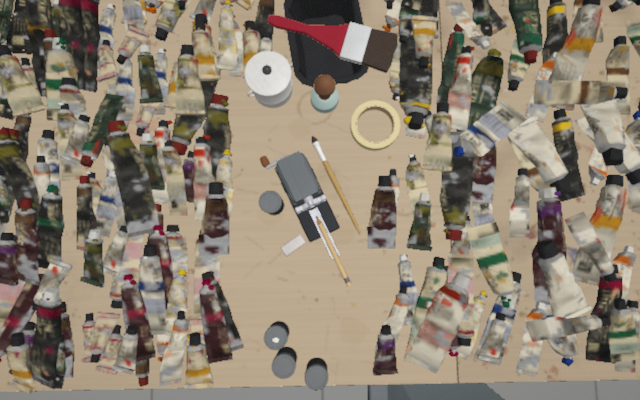

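View pics/side0.png

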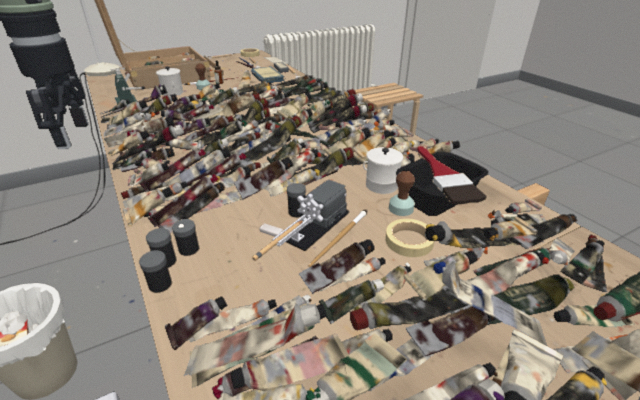

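The top view shows the sharpener near (310,195), with the pencil running from the dial at about (315,205) to its blunt end at about (347,282). In the side view the dial is near (310,208). I'll enlarge both.

```bash
cat > h.py <<'E'
import numpy as np,cv2
from workcell import r
def proj(s,X):
    f=200/np.tan(np.radians(s["fovy"]/2));c=np.array(s["R"])@np.asarray(X)+s["t"];return np.array([s["cx"]+f*c[0]/c[2],s["cy"]+f*c[1]/c[2]])
def ray(s,u,v,z):
    f=200/np.tan(np.radians(s["fovy"]/2));R=np.array(s["R"]);d=R.T@[(u-s["cx"])/f,(v-s["cy"])/f,1];c=-R.T@s["t"];return c+d*(z-c[2])/d[2]
def crop(s,x,y,w,h,k,name):
    cv2.imwrite(name,cv2.resize(s["color"][y:y+h,x:x+w],None,fx=k,fy=k,interpolation=cv2.INTER_CUBIC))
E
python3 - <<'E'
from h import *
T=r.snapshot("top");S=r.snapshot("side")
a=cv2.resize(T["color"][180:290,275:365],None,fx=5,fy=5,interpolation=2)
crop(T,255,140,110,150,4,"pics/t1.png")
crop(S,245,170,110,95,6,"pics/s1.png")
E
```

```text
(no output)
```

View pics/t1.png

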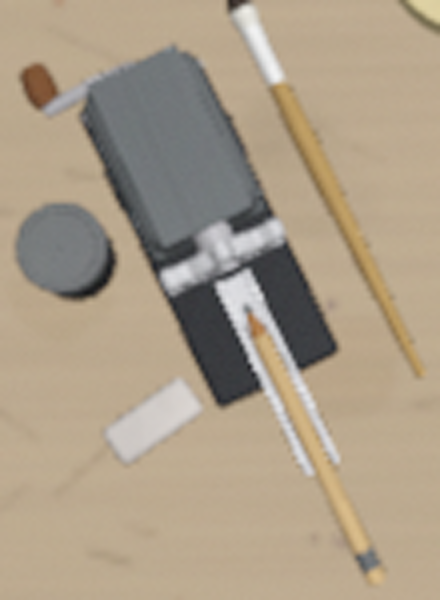

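View pics/s1.png

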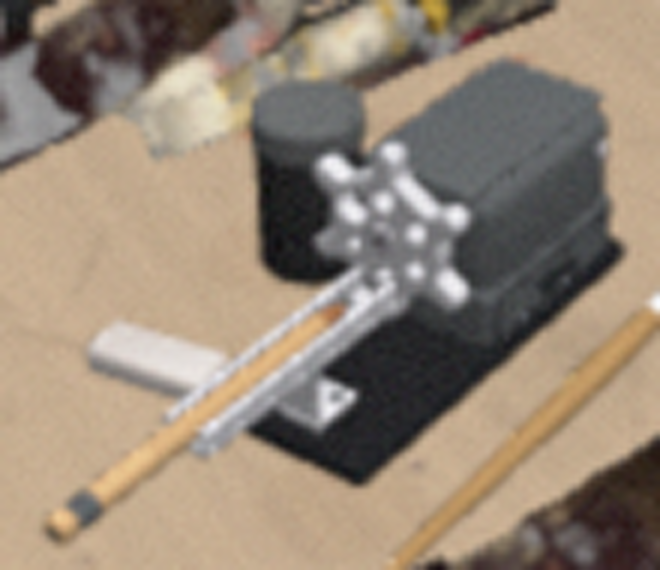

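The enlarged top view puts the pencil tip at crop (247,312) and the blunt end at (375,577), with the rest's outer end at about (323,467). In the side view the dial centre is at about crop (383,235), with lobe tips at (394,153), (330,165), (455,215) and (452,290). Next I'll fit the pose and rectify the dial face.

```bash
cat >> h.py <<'E'
def W(p,L):
    x,y,a=p;L=np.asarray(L)/1000;return np.array([x+L[0]*np.cos(a)-L[1]*np.sin(a),y+L[0]*np.sin(a)+L[1]*np.cos(a),L[2]])
E
python3 - <<'E'
from h import *
from scipy.optimize import least_squares
T=r.snapshot("top");S=r.snapshot("side")
t=lambda u,v:np.array([255+u/4-.4,140+v/4-.4]); q=lambda u,v:np.array([245+u/6-.4,170+v/6-.4])
e=ray(T,*t(375,577),.046);p=ray(T,*t(247,312),.046);print("end",e,"tip",p,np.linalg.norm(e-p),np.arctan2(*(p-e)[1::-1]))
e2=ray(S,*q(60,525),.046);p2=ray(S,*q(342,313),.046);print("side end",e2,p2)
F=[(T,t(323,467),(-108,0,48.5)),(T,t(309,472),(-108,8,48.5)),(T,t(337,463),(-108,-8,48.5)),
(T,t(170,280),(4.5,30,80)),(T,t(280,232),(4.5,-30,80)),
(S,q(394,153),(4.5,0,96)),(S,q(330,165),(4.5,30,79)),(S,q(455,215),(4.5,-30,79)),(S,q(452,290),(4.5,-30,45)),(S,q(380,240),(0,0,62))]
f=lambda P:np.concatenate([proj(s,W(P,L))-m for s,m,L in F])
R=least_squares(f,[.4,.0,.4],loss="soft_l1");P=R.x;print(P,np.degrees(P[2]));print(np.round(f(P).reshape(-1,2),1).tolist())
np.save("P.npy",P)
# rectified dial face, 8px/mm, viewed from rest: image right = -y
k=7;n=80*k
c=[(40,102),(-40,102),(-40,22),(40,22)]
H=cv2.getPerspectiveTransform(np.float32([proj(S,W(P,(0,a,b))) for a,b in c]),np.float32([(0,0),(n,0),(n,n),(0,n)]))
I=cv2.warpPerspective(S["color"],H,(n,n),flags=cv2.INTER_CUBIC)
cv2.circle(I,(n//2,n//2),36*k,(0,255,0),1)
for a in range(6):
    th=a*np.pi/3;cv2.circle(I,(int(n/2+16*k*np.sin(th)),int(n/2-16*k*np.cos(th))),20,(0,0,255),1)
cv2.imwrite("pics/d1.png",I)
E
```

```text
end [0.41453926 0.27554153 0.046     ] tip [0.54399053 0.33551042 0.046     ] 0.14266709758444995 0.4338215926267875
side end [0.41383989 0.27650748 0.046     ] [0.54092535 0.33139559 0.046     ]
[0.56507878 0.34444256 0.42703983] 24.467579761312447
[[0.0, 0.5], [-0.2, 1.1], [0.2, -0.3], [-1.2, 0.4], [-0.1, -1.1], [-0.5, -0.2], [-0.8, -0.1], [0.9, 1.0], [1.4, 1.6], [0.8, -0.4]]
```

View pics/d1.png

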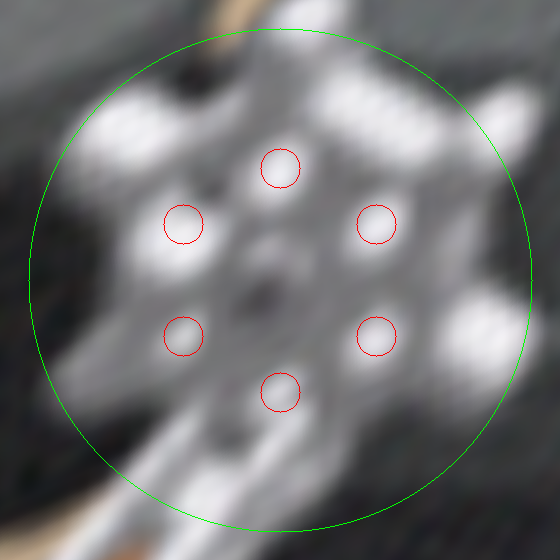

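The largest bright bore is at the upper left, seen from the rest. The smallest is at the lower left, which fits the given order, so the joint is at about 2π/3. It needs two clicks counterclockwise, each by pushing the top lobe towards +y. I'll use one finger of the open gripper, with tool y along the sharpener's y.

```bash
cat >> h.py <<'E'
from scipy.spatial.transform import Rotation as Ro
def goal(L,o=None):
    P=np.load("P.npy");o=o or r.get_obs();R=Ro.from_rotvec(o["ee_rot"]);a=P[2]
    G=Ro.from_matrix(np.array([[-np.cos(a),-np.sin(a),0],[-np.sin(a),np.cos(a),0],[0,0,-1.]]).T.T)
    w=W(P,L);print("world",w,"shift mm",np.round(1000*R.inv().apply(w-o["position"]),1),"turn",np.round(np.degrees((R.inv()*G).as_rotvec()),1))
def loc(p):
    P=np.load("P.npy");d=np.asarray(p)-[P[0],P[1],0];c,s=np.cos(P[2]),np.sin(P[2]);return np.round(1000*np.array([c*d[0]+s*d[1],-s*d[0]+c*d[1],d[2]]),1)
E
python3 - <<'E'
from h import *
goal((4.5,31.5,150))
E
```

```text
world [0.55612805 0.37497753 0.15      ] shift mm [-394.5   -7.3   98. ] turn [ -0.   -0.  -44.5]
```

>>> drive_tool(increments=[[[-0.05,-0.001,0.0,0,0,-5.5],[-0.1,-0.002,0.01,0,0,-11],[-0.15,-0.003,0.02,0,0,-17],[-0.2,-0.004,0.035,0,0,-22],[-0.25,-0.005,0.05,0,0,-28],[-0.3,-0.006,0.07,0,0,-33],[-0.35,-0.007,0.09,0,0,-39],[-0.3945,-0.0073,0.098,0,0,-44.5]]], jaw=0)

```text
time_s: 1.3
position: [0.5572, 0.3739, 0.1486]
ee_rot: [0.67, -3.067, 0.001]
ft_force: [-0.4, 1.0, 0.1]
width: 0.0854
```

Run:
```python
from h import *
o=r.get_obs();print(o["time_s"],loc(o["position"]),o["joints"],o["ft_force"]);goal((4.5,31.5,150))
```

```text
1.3 [  5.   30.1 148.6] [4.81073474e-01 6.22708025e-01 2.28502596e-02 9.73089990e-01
 3.20902347e-05 5.06750206e-02] [-0.39510886  0.98166198  0.13590132]
world [0.55612805 0.37497753 0.15      ] shift mm [ 0.5  1.4 -1.4] turn [-0.  -0.1  0.2]
```

Run:
```python
from h import *
T=r.snapshot("top");S=r.snapshot("side");o=r.get_obs();print(loc(o["position"]))
a=cv2.resize(T["color"][150:260,250:360],(550,550),interpolation=2)
b=cv2.resize(S["color"][120:230,260:370],(550,550),interpolation=2)
cv2.imwrite("pics/m1.png",cv2.resize(np.hstack([a,b]),(800,400),interpolation=cv2.INTER_AREA))
for L in((5,-12.4,152-7.4+0),(0,0,98)):print(proj(S,W(np.load("P.npy"),L)))
```

```text
[  7.   27.7 148.4]
[314.55209968 176.41377526]
[308.45665209 195.02594046]
```

View pics/m1.png

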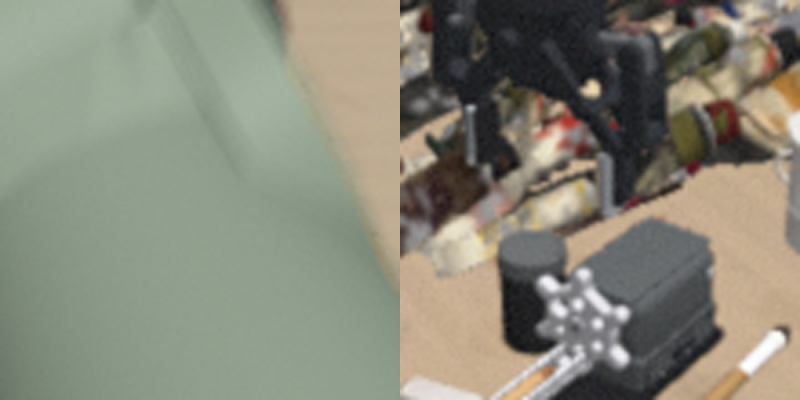

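The side view shows the open gripper above the dial. The right finger's pad tip is at about full-frame (316,178), against (314.6,176.4) predicted, so the geometry holds. Next I lower it on the −y side of the top lobe.

>>> drive_tool(increments=[[[0,0.002,0,0,0,0],[0,0.002,0,0,0,0]]])

```text
time_s: 1.65
position: [0.5543, 0.3778, 0.1506]
ee_rot: [0.669, -3.069, -0.0]
ft_force: [-0.2, -0.4, -0.1]
width: 0.085
```

Run:
```python
from h import *
o=r.get_obs();print(o["time_s"],loc(o["position"]),o["ft_force"]);goal((4.5,30,120))
```

```text
1.65 [  4.   34.8 150.6] [-0.18064577 -0.44586285 -0.09098683]
world [0.55674932 0.37361224 0.12      ] shift mm [-0.5 -4.8 30.6] turn [ 0.  -0.   0.1]
```

>>> drive_tool(increments=[[[0,-0.004,0.015,0,0,0],[0,-0.004,0.03,0,0,0],[0,-0.004,0.04,0,0,0],[0,-0.004,0.05,0,0,0],[0,-0.004,0.056,0,0,0],[0,-0.004,0.056,0,0,0],[0,-0.004,0.056,0,0,0]]])

```text
time_s: 2.52
position: [0.5574, 0.3735, 0.0947]
ee_rot: [-0.667, 3.069, 0.0]
ft_force: [0.6, -0.5, 0.6]
width: 0.0851
```

Run:
```python
from h import *
o=r.get_obs();print(o["time_s"],loc(o["position"]),o["ft_force"])
S=r.snapshot("side");T=r.snapshot("top")
crop(S,275,165,75,70,8,"pics/m2.png")
```

```text
2.525 [ 5.  29.7 94.7] [ 0.57331923 -0.47026865  0.56753756]
```

View pics/m2.png

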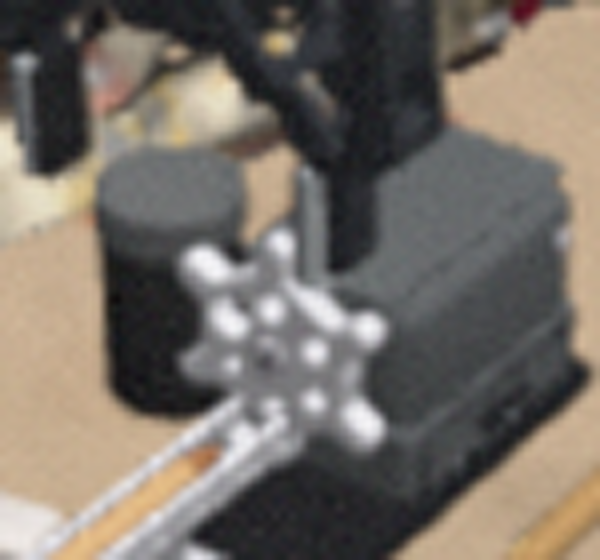

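The pad is just right of the top lobe (lobe tip at crop (280,240), pad bottom at about (320,285)) with no contact force. I'll push slowly towards +y.

>>> drive_tool(increments=[[[0,0.004,0.002,0,0,0],[0,0.008,0.002,0,0,0],[0,0.012,0.002,0,0,0],[0,0.016,0.002,0,0,0],[0,0.019,0.002,0,0,0],[0,0.022,0.002,0,0,0]]])

```text
time_s: 3.38
position: [0.5479, 0.3934, 0.0921]
ee_rot: [0.667, -3.07, 0.001]
ft_force: [0.7, -3.0, -0.5]
width: 0.0854
```

>>> drive_tool(increments=[[[0,0.003,0,0,0,0],[0,0.006,0,0,0,0],[0,0.009,0,0,0,0],[0,0.012,0,0,0,0],[0,0.012,0,0,0,0],[0,0.012,0,0,0,0],[0,0.012,0,0,0,0],[0,0.012,0,0,0,0]]])

```text
time_s: 4.38
position: [0.543, 0.4042, 0.0923]
ee_rot: [-0.667, 3.07, 0.0]
ft_force: [-0.1, 0.2, -0.4]
width: 0.0855
```

Run:
```python
from h import *
o=r.get_obs();print(o["time_s"],loc(o["position"]),o["ft_force"])
S=r.snapshot("side")
crop(S,275,165,75,70,8,"pics/m3.png")
```

```text
4.375 [ 4.7 63.6 92.3] [-0.09992922  0.1530211  -0.42909213]
```

View pics/m3.png

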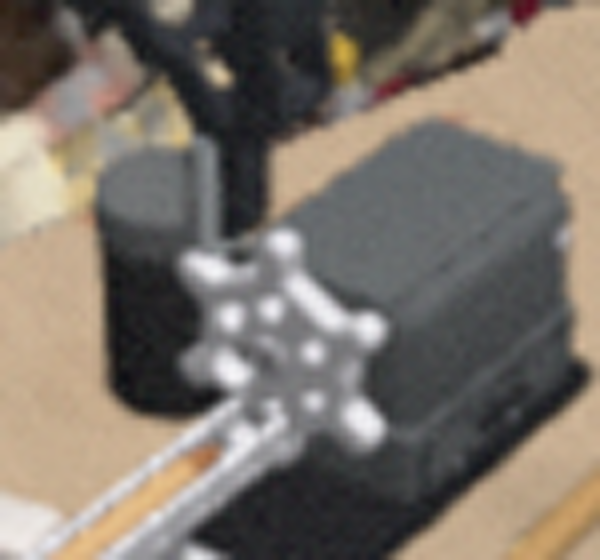

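The largest bore is now at the lower left, crop (235,370), so that was exactly one click and the dial is settled. I'll lift, go back and push once more.

>>> drive_tool(increments=[[[0,0,-0.02,0,0,0],[0,0,-0.035,0,0,0],[0,-0.012,-0.035,0,0,0],[0,-0.024,-0.035,0,0,0],[0,-0.034,-0.035,0,0,0],[0,-0.034,-0.035,0,0,0],[0,-0.034,-0.015,0,0,0],[0,-0.034,0,0,0,0]]])

```text
time_s: 5.42
position: [0.5567, 0.3733, 0.0912]
ee_rot: [0.667, -3.069, 0.0]
ft_force: [-0.2, -0.9, 0.1]
width: 0.0858
```

>>> drive_tool(increments=[[[0,0,0,0,0,0],[0,0,0,0,0,0],[0,0.004,0,0,0,0],[0,0.008,0,0,0,0],[0,0.012,0,0,0,0],[0,0.016,0,0,0,0],[0,0.019,0,0,0,0],[0,0.022,0,0,0,0]]])

```text
time_s: 6.42
position: [0.5481, 0.3935, 0.0923]
ee_rot: [-0.667, 3.07, -0.0]
ft_force: [1.5, -3.1, 0.9]
width: 0.0854
```

>>> drive_tool(increments=[[[0,0.003,0,0,0,0],[0,0.006,0,0,0,0],[0,0.009,0,0,0,0],[0,0.012,0,0,0,0],[0,0.012,0,0,0,0],[0,0.012,0,0,0,0],[0,0.012,-0.02,0,0,0],[0,0.012,-0.04,0,0,0]]])

```text
time_s: 7.42
position: [0.5428, 0.4041, 0.1324]
ee_rot: [0.666, -3.069, 0.0]
ft_force: [-0.0, 0.3, -0.2]
width: 0.0859
```

Run:
```python
from h import *
o=r.get_obs();print(o["time_s"],loc(o["position"]),o["ft_force"])
S=r.snapshot("side")
crop(S,275,165,75,70,8,"pics/m4.png")
goal((-200,0,150),o)
```

```text
7.425 [  4.4  63.5 132.4] [-0.01571934  0.28003955 -0.17914844]
world [0.38303963 0.26160691 0.15      ] shift mm [204.4 -63.4 -17.4] turn [ 0. -0.  0.]
```

View pics/m4.png

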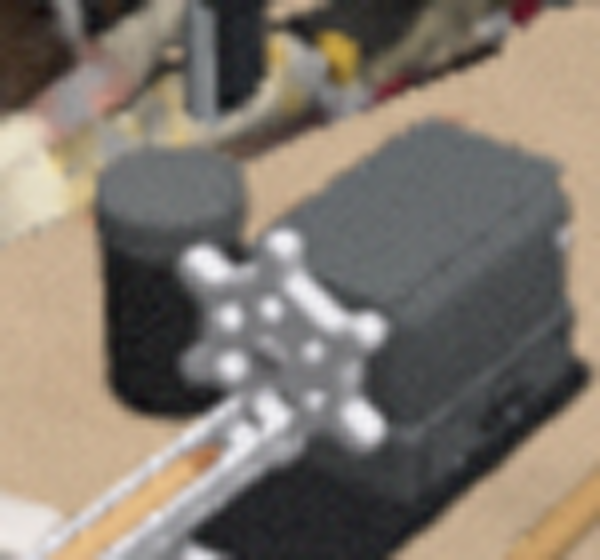

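The largest bore is at the bottom, crop (270,405), with the smallest at the lower right, as the joint-0 order requires. Now I'll close the jaws and go behind the pencil's blunt end.

>>> drive_tool(increments=[[[0.03,-0.008,-0.02,0,0,0],[0.06,-0.018,-0.02,0,0,0],[0.09,-0.028,-0.02,0,0,0],[0.12,-0.038,-0.018,0,0,0],[0.15,-0.048,-0.018,0,0,0],[0.18,-0.056,-0.018,0,0,0],[0.204,-0.0635,-0.018,0,0,0],[0.204,-0.0635,-0.018,0,0,0]]], jaw=1, grip_force=60)

```text
time_s: 8.48
position: [0.3823, 0.261, 0.1501]
ee_rot: [0.666, -3.069, 0.0]
ft_force: [-0.2, 1.1, 1.0]
width: -0.0002
```

>>> drive_tool(increments=[[[0,0,0.03,0,0,0],[0,0,0.06,0,0,0],[0,0,0.085,0,0,0],[0,0,0.1,0,0,0],[0,0,0.1,0,0,0],[0,0,0.1,0,0,0]]])

```text
time_s: 9.22
position: [0.3846, 0.2624, 0.0507]
ee_rot: [-0.667, 3.069, 0.001]
ft_force: [0.2, -0.6, -0.3]
width: -0.0004
```

Run:
```python
from h import *
o=r.get_obs();print(o["time_s"],loc(o["position"]),o["ft_force"],o["width"])
S=r.snapshot("side")
crop(S,225,165,125,110,6,"pics/m5.png")
```

```text
9.225 [-1.982e+02  1.000e-01  5.070e+01] [ 0.20678708 -0.57508856 -0.34675932] -0.00039599432698676844
```

View pics/m5.png

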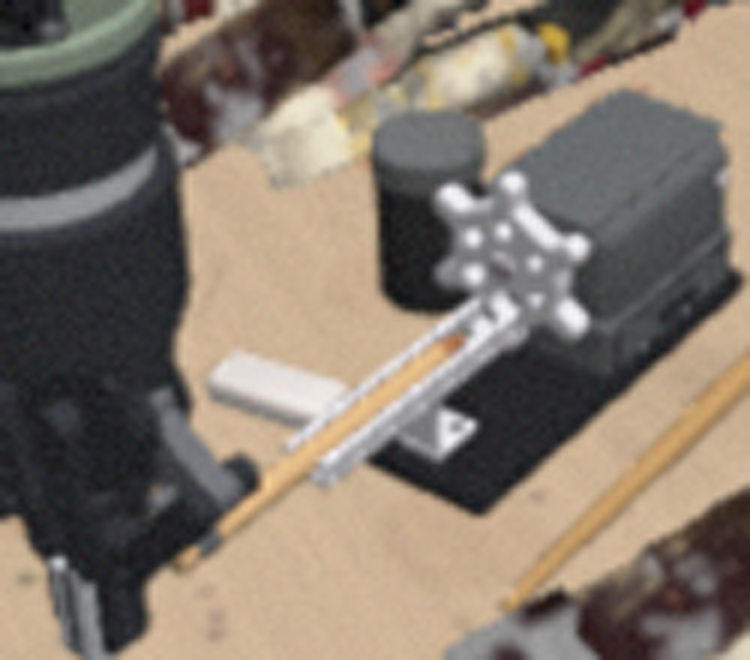

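The closed fingertips at crop (90,620) stand behind the blunt end at (180,560), in line with it. I'll push along +x.

>>> drive_tool(increments=[[[-0.008,0,0,0,0,0],[-0.014,0,0,0,0,0],[-0.02,0,0,0,0,0],[-0.024,0,0,0,0,0],[-0.028,0,0,0,0,0],[-0.032,0,0,0,0,0],[-0.036,0,0,0,0,0],[-0.04,0,0,0,0,0]]])

```text
time_s: 10.28
position: [0.4203, 0.2786, 0.0503]
ee_rot: [0.667, -3.07, 0.0]
ft_force: [0.7, 0.8, 0.1]
width: 0.0001
```

Run:
```python
from h import *
o=r.get_obs();print(o["time_s"],loc(o["position"]),o["ft_force"],o["width"])
T=r.snapshot("top");S=r.snapshot("side")
crop(S,225,165,125,110,6,"pics/m6.png")
```

```text
10.275 [-159.1    0.    50.3] [0.71503391 0.79030996 0.08117981] 5.844091201452817e-05
```

View pics/m6.png

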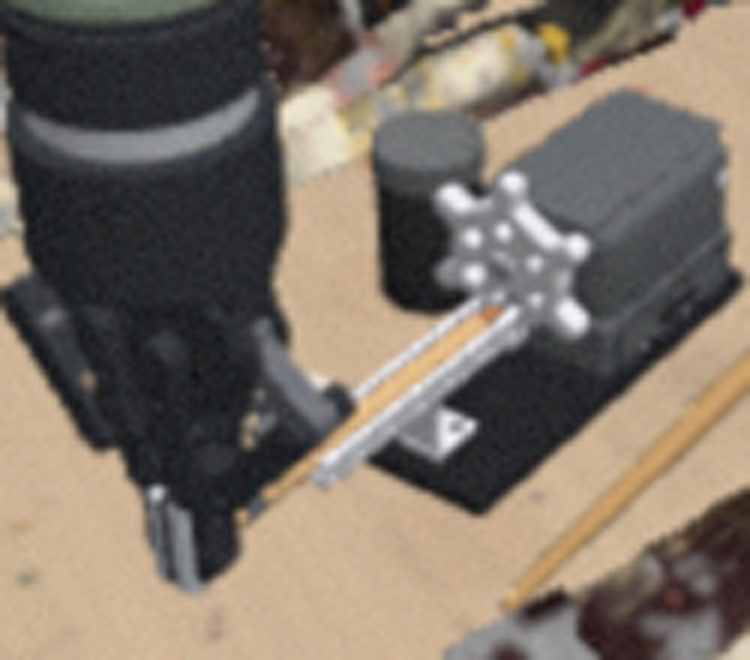

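The point has reached the bottom hole at crop (492,312) and the pencil is being pushed straight. I'll continue slowly towards the stop, expecting the TCP at about −129.

>>> drive_tool(increments=[[[-0.003,0,0,0,0,0],[-0.006,0,0,0,0,0],[-0.009,0,0,0,0,0],[-0.012,0,0,0,0,0],[-0.015,0,0,0,0,0],[-0.018,0,0,0,0,0],[-0.021,0,0,0,0,0],[-0.024,0,0,0,0,0]]])

```text
time_s: 11.38
position: [0.4421, 0.2885, 0.0503]
ee_rot: [-0.667, 3.07, 0.0]
ft_force: [0.4, -0.3, -0.1]
width: 0.0
```

>>> drive_tool(increments=[[[-0.001,0,0,0,0,0],[-0.002,0,0,0,0,0],[-0.003,0,0,0,0,0],[-0.004,0,0,0,0,0]]])

```text
time_s: 11.88
position: [0.4456, 0.2901, 0.0503]
ee_rot: [0.667, -3.07, -0.0]
ft_force: [-0.4, -0.6, -0.7]
width: -0.0
```

>>> drive_tool(increments=[[[-0.001,0,0,0,0,0],[-0.001,0,0,0,0,0],[-0.002,0,0,0,0,0],[-0.002,0,0,0,0,0]]])

```text
time_s: 12.38
position: [0.4474, 0.291, 0.0503]
ee_rot: [-0.667, 3.07, 0.0]
ft_force: [0.3, -0.1, 0.6]
width: -0.0001
```

>>> drive_tool(increments=[[[-0.001,0,0,0,0,0],[-0.001,0,0,0,0,0],[-0.002,0,0,0,0,0],[-0.002,0,0,0,0,0]]])

```text
time_s: 12.88
position: [0.4482, 0.2914, 0.0501]
ee_rot: [0.667, -3.068, 0.001]
ft_force: [-4.4, -2.1, 3.0]
width: -0.0001
```

At x ≈ −128 the force rises to about 5 N, which matches the stop at −129. I'll back off, lift clear and check.

>>> drive_tool(increments=[[[0.002,0,0,0,0,0],[0.01,0,0,0,0,0],[0.03,0,0,0,0,0],[0.06,0,0,0,0,0],[0.09,0,-0.02,0,0,0],[0.11,-0.04,-0.06,0,0,0],[0.12,-0.09,-0.1,0,0,0],[0.12,-0.14,-0.12,0,0,0]]])

```text
time_s: 13.88
position: [0.3987, 0.1136, 0.1724]
ee_rot: [-0.668, 3.066, -0.0]
ft_force: [1.0, -0.0, -0.2]
width: -0.0001
```

Run:
```python
from h import *
o=r.get_obs();print(o["time_s"],loc(o["position"]),o["ft_force"],o["dq"])
T=r.snapshot("top");S=r.snapshot("side");P=np.load("P.npy")
a=cv2.resize(T["color"][140:290,255:365],(400,545),interpolation=2)
b=cv2.resize(S["color"][165:274,245:325],(400,545),interpolation=2)
cv2.imwrite("pics/m7.png",np.hstack([a,b]))
q=proj(T,W(P,(-118,0,46)));print((q-[255,140])*400/110);q=proj(S,W(P,(-118,0,46)));print((q-[245,165])*5)
```

```text
13.875 [-247.1 -141.2  172.4] [ 1.03185281 -0.00400703 -0.20800873] [-9.99414865e-01 -1.40683471e-01  3.34673718e-01  4.60155289e-01
  3.33039296e-05 -9.79434542e-01]
[300.1540177 441.9013906]
[135.26193196 394.61099918]
```

View pics/m7.png

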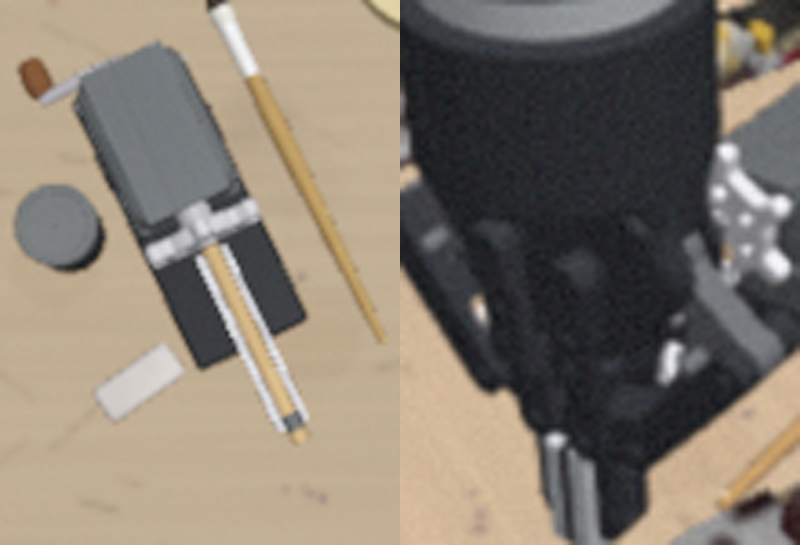

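The top view shows the pencil home through the dial. Its blunt end is at (298,438), against (300,442) predicted, and the jar, eraser and brush haven't moved. I'll let the arm settle and hand in.

>>> drive_tool(increments=[[[0,0,0,0,0,0],[0,0,0,0,0,0],[0,0,0,0,0,0],[0,0,0,0,0,0]]])

```text
time_s: 14.48
position: [0.3975, 0.1153, 0.1699]
ee_rot: [0.669, -3.068, -0.0]
ft_force: [-0.5, 0.5, 1.0]
width: 0.0003
```

Run:
```python
from h import *
o=r.get_obs();print(o["time_s"],o["ft_force"],np.abs(o["dq"]).max());r.job_done()
```

```text
14.475 [-0.4615376   0.52539277  0.98279809] 0.007167302739573542
the job is handed in; nothing more can be done
```

The dial is set with its largest hole at the bottom, and the pencil is pushed through that hole up to its stop. I handed the job in at 14.5 s of the 48 s allowed.

- **Dial:** I pushed the top lobe towards the sharpener's +y twice with one fingertip, one click each time. Contact force was about 3 N. The picture after each push showed the dial settled, and after the second the largest hole was at the bottom with the smallest at its lower right, as the given order requires.
- **Pencil:** I pushed it only by its blunt end, with the jaws closed. At the expected stop position the force rose to about 5 N.
- **Last checks:** In the top view the blunt end was within about 2 mm of where it should be when the pencil is home. The jar, eraser and brush had not moved. The tape roll was outside the final crop, but the arm never went near it. The arm was still and clear of everything. The last side view was mostly blocked by the gripper, so only the top view and the force reading confirm the final state. No check failed or disagreed.

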